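# Stack two food tubs and slide them home under a low shelf

## Robot

A 6-joint arm with a two-finger parallel gripper is mounted at the origin on a cart in front of the work surface, level with it; the furniture and walls round the work are solid. World frame = base frame: x ahead of the robot, y to its left, z up, the work surface at z = 0. Lengths are in m, angles in rad, forces in N, time in s.
With the tool pointing down it reaches from about 0.35 to 0.775 m from the base axis. Payload 7.3 kg.
Tool frame: the origin (TCP) lies at the very end of the fingers, on their centre line; the grasp point (between the pads) lies 19 mm behind it (env.pinch_z is the distance from the TCP to the grasp point, in m); z points along the fingers, y is the line along which they close (so a half turn about z gives the same grasp; the last joint's range is limited). The gripper opens to 92 mm and grips with 3 to 60 N. Pads are 19 mm wide; open, the fingers measure 130 mm over their backs; the gripper's body (75 mm by 190 mm) begins 47 mm behind the grasp point.
Start: joints at [-1.472, 0.342, 1.524, -0, 1.275, -0.146], TCP at [0.127, -0.509, 0.227] pointing down, gripper open.
Joint ranges: [-2.53, 2.53], [-0.77, 2.02], [0.04, 2.7], [-1, 4.14], [0.28, 2.66], [-3.11, 3.11]. Speed limits (rad/s): [2.57, 2.57, 3.14, 3.14, 3.14, 3.14].

## Interface

Orientations are given as [roll, pitch, yaw] about the fixed x, y, z axes, in that order (R = Rz(yaw) Ry(pitch) Rx(roll)).
In Python, from station import env, fingers, kin, imaging, ticket, spotter gives the robot as it stands. Calls block until the motion is done:
- env.move_to(position, orientation): joint-space move of the TCP to a pose.
- env.move_straight(position, attitude=None, speed=0.15, until_force=None): straight line of the TCP; attitude=None keeps the orientation; speed is the mean speed in m/s. With until_force (N) it stops when the force on the tool has changed by that much, and returns True; else False.
- env.move_joints(angles): joint-space move.
- fingers.set_gripper(opening, force=None): finger opening in m; force is the grip in N (None keeps the last); returns when the fingers have stopped.
- env.hold(seconds).
- kin.inverse_kinematics(position, orientation): joint angles nearest the present ones, or None.
- env.observe(): the state.
- imaging.get_image(name): name is "scene" or "top"; returns a dict with "img" (480x640x3 uint8, red, green, blue), "camera_matrix" (3x3 intrinsics, pixels), "camera_from_world" (4x4, takes a point from world to camera coordinates). Camera axes: x right, y up, looking along -z (the intrinsics and any distortion apply to the point x, -y, -z); pixel columns grow to the right and rows downward; lengths in m; the calibration is good to about 2 mm. A picture is of the moment at which its call begins. There is no depth.
A pose or a line that the arm cannot do raises env.MotionError and nothing moves.
- ticket.finish_job(): hands the job in; it is judged then, once.
Trained networks look in the newest picture that a camera, given by its name, has taken for a name from the list of things; names that differ only in an ending like _2 or _b are one class to them, and where a whole thing is asked for, a point or a joint stands for the part that bears it (a point fixed in the world has none). Each returns a list of dicts, best first, with "score" (0 to 1); they miss things now and then, are a little off and sometimes report something else, mostly with a low value. They report only what shows in the picture. A call takes as long as a camera call. They do not tell look-alikes from the thing itself.
- spotter.spot_in(camera, target): "pixel" ([column, row] in pixels, amid what is visible of it).
- spotter.tip_of(camera, target): "pixel" ([column, row] in pixels: a listed point, or the origin of a listed thing).
The state is a dict: "clock": time; "q": joint angles; "qvel": joint speeds; "effort": joint torques, N m; "tool_pos": TCP position; "eef_rot": TCP orientation; "ft_force": force on the tool from outside, world axes, zero at the start; "moment": the same for the moment, N m; "opening": finger opening in m; "finger_force": force on a finger pad.
Only numpy, scipy, OpenCV 4.12 (cv2) and the standard library are available. Lean on these libraries where they do the work, as an engineer would, in place of code of your own. Each camera call takes 0.05 s, during which the arm holds its last target. There are 200 camera calls.

## Task

Put the leftovers away: stack the green-lidded tub on the blue-lidded one so that its feet drop into the recesses of the blue lid, and slide the stack, standing on the counter, lengthways into the narrow bay of the wooden organiser until both tubs are home against the stop at the back. Do not force anything against the organiser, and leave the two tins and the mug where they are.

Things in the scene. Friction and masses are not known exactly. Their poses are not given: they have to be found in the camera images.
- blue_tub_mid (a point): Centre of the blue-lidded white food tub (loose, 0.13 to 0.25 kg): 132 long (x) x 66 wide (y) x 48 high (z), the point half-way up, 24 above the counter. The lid is the top 10 mm, 0.5 to 1 mm proud of the body. Half a turn gives the same tub. Under it four round feet, 10 across, 5 high, bevelled, at x +-52, y +-21; in the lid, at the same places, square recesses 14 x 14, 6 deep, bevelled.
- green_tub_mid (a point): Centre (half-way up) of the green-lidded tub, the same as the blue one but for its lid. With its feet in the blue lid's recesses (2 mm play) its body rests on the blue lid, its centre is 43 mm above the blue tub's centre and the stack is 91 high; with the feet not in the recesses the stack is 96 or more, too high for the bay.
- organiser: Wooden organiser, fixed on the counter. Origin on the counter at the middle of the narrow bay's mouth; x level into the bay, away from the robot, y left, z up. Narrow bay: 72 mm wide (y +-36), 94 high, floored by the counter; side walls 10 thick, front edges rounded. Roof board: x 0 to 150, y -54 to 164, top at z 104. The wide bay at its left (y 46 to 146) holds a tin.
- bay_stop (a point): Middle of the face of the grey, rigid stop deep in the narrow bay, 30 mm above the counter (stop 60 high), 122 mm behind the mouth; axes as the organiser's. A tub home against it has its centre 66 mm in front of it (56 mm behind the mouth) and stands 10 mm out of the mouth.
- food_tin: Food tin, 76 across x 58 high, standing in the wide bay of the organiser; leave it. Origin at the centre of its underside.
- flat_tin: Flat tin, 86 across x 40 high, standing on the organiser's roof, to the left at the back; leave it. Origin at the centre of its underside.
- mug: White dotted mug, 82 x 114 (with handle) x 91 high, on the counter at the left; leave it. Origin at its underside.
There are look-alikes about, which are no part of the job. What is shaped like the part that bears blue_tub_mid but pink is not meant.

How it is judged:
By the outcome, as a careful person would: the job done as asked, in the order asked, and still so for the second after the job is handed in, with the robot touching nothing.
It also fails if it takes over 72 s, if anything falls off the work surface, if the arm or the gripper's body presses on something with over 40 N, if the wrist force passes 120 N, or if a joint passes its speed limit or range.

## Working session

There is one attempt and no reset: what is moved stays moved. The work goes in short steps, each a Python script; the robot and the scene stay as the last script left them, time stands still between calls to the robot, and variables do not carry over. Pictures are saved under pics/ and viewed, at most 10 in all, crops included, and the job is handed in when it is done.

```bash
ls; mkdir -p pics; python3 - <<'E'
from station import env, imaging, spotter
import cv2
for c in ["scene","top"]:
    d=imaging.get_image(c); cv2.imwrite(f"pics/{c}0.png",d["img"][:,:,::-1])
    print(c,d["camera_matrix"].tolist(),d["camera_from_world"].round(4).tolist(),[k for k in d])
    for t in ["blue_tub_mid","green_tub_mid","organiser","bay_stop","food_tin","flat_tin","mug"]:
        print(t,[(r["pixel"],round(r["score"],2)) for r in spotter.tip_of(c,t)], [(r["pixel"],round(r["score"],2)) for r in spotter.spot_in(c,t)])
print(env.observe()["clock"])
E
```

```text
pics
scene [[537.7276391727726, 0.0, 329.29326425690795], [0.0, 537.7276391727726, 240.25655081247515], [0.0, 0.0, 1.0]] [[-0.6519, -0.758, 0.02, 0.4159], [0.4455, -0.3615, 0.8191, -0.3254], [-0.6137, 0.5429, 0.5734, -0.9629], [0.0, 0.0, 0.0, 1.0]] ['img', 'camera_matrix', 'camera_from_world']
blue_tub_mid [([316.1, 214.5], 0.68), ([473.4, 239.5], 0.58)] [([462.0, 229.5], 0.64), ([314.1, 216.3], 0.59)]
green_tub_mid [([417.8, 260.2], 0.9)] [([416.1, 264.4], 0.62)]
organiser [([297.6, 289.9], 0.81)] [([257.5, 267.2], 0.89)]
bay_stop [] [([258.0, 272.4], 0.95)]
food_tin [([246.7, 292.6], 0.59)] [([255.2, 292.3], 0.77)]
flat_tin [([233.3, 253.5], 0.68)] [([233.8, 247.5], 0.95)]
mug [([245.9, 366.2], 0.59)] [([252.5, 350.4], 0.63), ([260.2, 270.6], 0.24)]
top [[439.43094626720466, 0.0, 319.4701509141934], [0.0, 439.43094626720466, 238.31175482119465], [0.0, 0.0, 1.0]] [[-0.0101, -0.9999, -0.0032, 0.0047], [0.9811, -0.0105, 0.1932, -0.6219], [-0.1933, -0.0012, 0.9811, -1.1932], [0.0, 0.0, 0.0, 1.0]] ['img', 'camera_matrix', 'camera_from_world']
blue_tub_mid [([340.9, 195.6], 0.88), ([427.4, 304.7], 0.82), ([233.4, 220.2], 0.68), ([358.2, 297.2], 0.4)] [([339.5, 187.2], 0.87), ([426.1, 304.3], 0.68)]
green_tub_mid [([358.8, 292.8], 0.7)] [([359.7, 294.5], 0.67)]
organiser [([269.6, 254.8], 0.96)] [([255.4, 228.9], 0.91)]
bay_stop [] [([253.2, 234.3], 0.82)]
food_tin [] []
flat_tin [([231.4, 220.8], 0.59)] [([229.2, 219.5], 0.56)]
mug [] [([191.9, 298.8], 0.71)]
1.5
```

View pics/scene0.png

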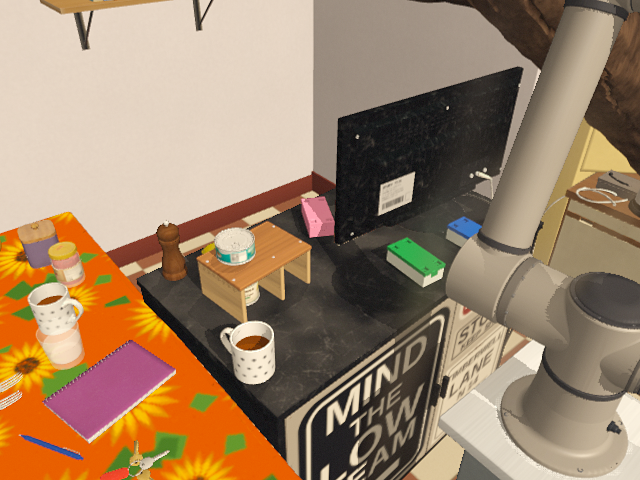

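View pics/top0.png

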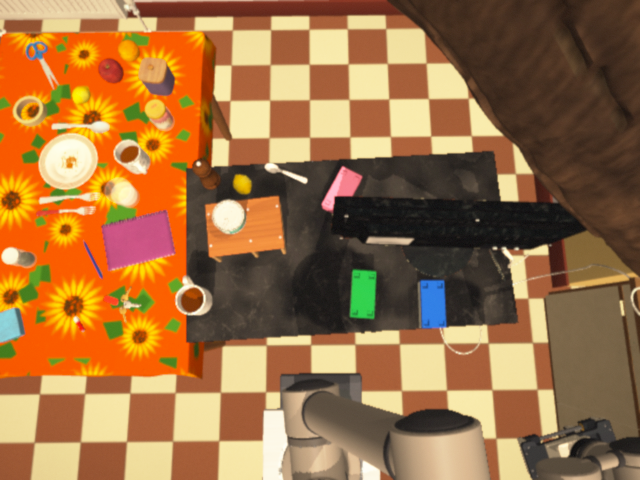

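The scene shows an organiser with its mouth toward the robot, around scene (260,280) and top (245,250). Candidates for the blue tub:
- Blue lid at top (431,304) / scene (465,230).
- Pink look-alike at top (341,190) / scene (318,216), which is not meant.
- Green tub at top (363,294) / scene (417,260).

I choose the one at top (431,304) and check it in a crop, together with the organiser.

```bash
cat > h.py <<'E'
import numpy as np, cv2
from scipy.optimize import least_squares
def proj(d,P):
    P=np.atleast_2d(P); T=d["camera_from_world"]; c=P@T[:3,:3].T+T[:3,3]
    K=d["camera_matrix"]; return np.c_[K[0,0]*c[:,0]/-c[:,2]+K[0,2], K[1,1]*-c[:,1]/-c[:,2]+K[1,2]]
def pose(p,L): # p=x,y,yaw
    c,s=np.cos(p[2]),np.sin(p[2]); L=np.atleast_2d(L)
    return np.c_[p[0]+c*L[:,0]-s*L[:,1], p[1]+s*L[:,0]+c*L[:,1], L[:,2]]
def mom(h):
    m=cv2.moments(h.astype(np.float32)); a=.5*np.arctan2(2*m["mu11"],m["mu20"]-m["mu02"])
    return np.array([m["m10"]/m["m00"],m["m01"]/m["m00"],a]),m["m00"]
HUE=dict(blue=(100,125),green=(50,80))
def lid_hull(d,col,px,r=60):
    hsv=cv2.cvtColor(d["img"],cv2.COLOR_RGB2HSV); a,b=HUE[col]
    m=cv2.inRange(hsv,(a,110,50),(b,255,255)); w=np.zeros_like(m); x,y=map(int,px)
    w[max(y-r,0):y+r,max(x-r,0):x+r]=1
    m=cv2.morphologyEx(m*w,cv2.MORPH_OPEN,np.ones((2,2)))
    n,l,s,_=cv2.connectedComponentsWithStats(m); k=1+np.argmax(s[1:,4]); m=(l==k).astype(np.uint8)
    big=cv2.resize(m,None,fx=4,fy=4,interpolation=cv2.INTER_NEAREST)   # pixel edges, not centres
    pts=np.argwhere(big)[:,::-1]; return cv2.convexHull(pts.astype(np.float32))[:,0]/4-.375
BOX=lambda z0,z1:np.array([[sx*.066,sy*.0335,z] for sx in(-1,1) for sy in(-1,1) for z in(z0,z1)])
def fit(views,col,p0,z0=0.):
    """views: list of (d,pixel); centroid in each, angle in each"""
    H=[mom(lid_hull(d,col,px)) for d,px in views]
    def res(p):
        o=[]
        for (d,_),(m,A) in zip(views,H):
            h=cv2.convexHull(proj(d,pose(p,BOX(z0+.038,z0+.048))).astype(np.float32))[:,0]
            q,_a=mom(h); e=q-m; e[2]=np.sin(e[2])*20; o+=list(e)
        return np.array(o)
    s=least_squares(res,p0,x_scale=[.01,.01,.1],diff_step=1e-3)
    areas=[(round(A),round(mom(cv2.convexHull(proj(d,pose(s.x,BOX(z0+.038,z0+.048))).astype(np.float32))[:,0])[1])) for (d,_),(m,A) in zip(views,H)]
    return s.x,res(s.x).round(2),areas
E
python3 - <<'E'
from h import *
from station import imaging
t=imaging.get_image("top"); s=imaging.get_image("scene")
print(fit([(t,(431,304))],"blue",[.44,-.3,0]))
print(fit([(t,(363,294))],"green",[.46,-.12,0]))
print(fit([(s,(417,260))],"green",[.46,-.12,0]))
print(fit([(t,(363,294)),(s,(417,260))],"green",[.46,-.12,0]))
I=lambda d,x,y,w,h,f:cv2.resize(d["img"][y:y+h,x:x+w],None,fx=f,fy=f,interpolation=cv2.INTER_CUBIC)
A=np.zeros((600,800,3),np.uint8)
A[:300,:400]=I(t,195,190,100,75,4); A[:300,400:]=I(s,195,225,133,100,3)[:300,:400][:, :399].repeat(1,0) if 0 else cv2.resize(I(s,195,225,128,96,3),(400,300))
A[300:,:400]=cv2.resize(I(t,330,255,128,96,3),(400,300)); A[300:,400:]=cv2.resize(I(s,380,200,128,96,3),(400,300))
cv2.imwrite("pics/crops.png",A[:,:,::-1])
C=-t["camera_from_world"][:3,:3].T@t["camera_from_world"][:3,3];print(C)
E
```

```text
(array([ 0.4346105 , -0.32113599,  0.        ]), array([-0.01,  0.  , -0.55]), [(1241, 1180)])
(array([ 0.46245919, -0.12537147, -0.0702817 ]), array([-0.,  0., -0.]), [(1279, 1139)])
(array([ 4.61989195e-01, -1.22772055e-01, -3.62696737e-05]), array([-0.01,  0.03, -1.24]), [(1167, 1128)])
(array([ 0.46252777, -0.12428918,  0.        ]), array([-0.37, -0.02,  1.39,  0.25, -0.31, -1.25]), [(1279, 1139), (1167, 1125)])
[ 0.37963596 -0.00322032  1.29091966]
```

View pics/crops.png

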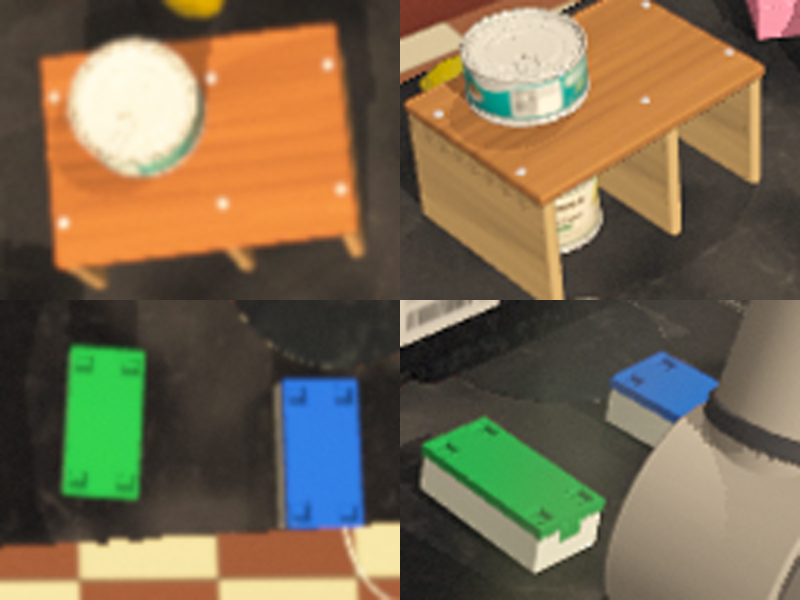

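The crop confirms blue at top (431,304) and green at (363,294), with recesses in the lids. The narrow bay is the right-hand one, and both tins are on the left. Next I fit the organiser by its roof edges.

```bash
sed -i 's/s=least_squares(res,p0,x_scale=\[.01,.01,.1\],diff_step=1e-3)/p0=np.array(p0,float); S=np.array([.01,.01,.1]); f=res; r_=least_squares(lambda u:f(p0+S*(u-5)),[5,5,5],diff_step=2e-3); s=r_; s.x=p0+S*(r_.x-5)/' h.py
cat >> h.py <<'E'
def edge_pts(d,a,b,n=40,w=4):
    """gradient peaks on normals of the pixel segment a-b (largest colour step)"""
    im=cv2.GaussianBlur(d["img"],(3,3),0.7).astype(np.float32); a,b=np.array(a),np.array(b); t=(b-a)/np.linalg.norm(b-a); nn=np.array([-t[1],t[0]])
    u=np.arange(-w,w+.01,.25); out=[]
    for s in np.linspace(.06,.94,n):
        q=a+s*(b-a)+u[:,None]*nn
        v=cv2.remap(im,q[:,0].astype(np.float32)[None],q[:,1].astype(np.float32)[None],cv2.INTER_LINEAR)[0]
        g=np.linalg.norm(np.gradient(v,axis=0),axis=1); k=np.argmax(g[2:-2])+2
        g2=np.clip(g[k-2:k+3]-.5*g[k],0,None); out.append(a+s*(b-a)+(u[k-2:k+3]@g2/g2.sum())*nn)
    return np.array(out)
RC=dict(FL=[0,.164,.104],FR=[0,-.054,.104],BL=[.150,.164,.104],BR=[.150,-.054,.104])
def fit_org(views,p0):
    """views: (d, [edges]) """
    p=np.array(p0,float); S=np.array([.01,.01,.1])
    for it in range(4):
        w=[5,4,3,2.5][it]
        E=[]
        for d,es in views:
            for i,j in es:
                a,b=proj(d,pose(p,[RC[i],RC[j]])); E.append((d,i,j,edge_pts(d,a,b,w=w)))
        def res(u):
            o=[]
            for d,i,j,Q in E:
                a,b=proj(d,pose(p+S*u,[RC[i],RC[j]])); t=(b-a)/np.linalg.norm(b-a); o.append((Q-a)@np.array([-t[1],t[0]]))
            return np.concatenate(o)
        r=least_squares(lambda v:res(v-5),[5,5,5],diff_step=2e-3,loss="soft_l1",f_scale=.3); p=p+S*(r.x-5)
    f=res(r.x-5).reshape(-1,40)
    return p,[(i+j,round(float(np.median(x)),2),round(float(np.median(abs(x-np.median(x)))),2)) for (_,i,j,_),x in zip(E,f)]
E
python3 - <<'E'
from h import *
from station import imaging
t=imaging.get_image("top"); s=imaging.get_image("scene")
def r0(u): # initial from rough corners
    o=[]
    for d,c in((t,dict(FL=(209.25,256.75),FR=(284.5,248.75),BR=(278.75,196),BL=(205,204.5))),(s,dict(FL=(240.8,289),FR=(311.8,247.4),BL=(197.2,258.6)))):
        for k,q in c.items(): o+=list(proj(d,pose(u,RC[k]))[0]-q)
    return o
i=least_squares(r0,[.57,.15,.1]); print("rough",i.x.round(4),np.round(i.fun,1))
te=[("FL","FR"),("FL","BL"),("FR","BR"),("BL","BR")]; se=[("FL","FR"),("FL","BL"),("FR","BR")]
for v in ([(t,te)],[(s,se)],[(t,te),(s,se)]):
    p,e=fit_org(v,i.x); print(p.round(4),e)
for v,c,p0 in (([(t,(431,304))],"blue",[.44,-.3,.05]),([(t,(363,294))],"green",[.46,-.12,-.05]),([(s,(417,260))],"green",[.46,-.12,-.05]),([(t,(363,294)),(s,(417,260))],"green",[.46,-.12,-.05])):
    print(c,fit(v,c,p0))
E
```

```text
rough [0.5812 0.1427 0.1107] [-2.1  0.8  1.9 -0.7  2.  -0.2 -1.7  0.4 -1.3  0.9  3.2 -2.3 -2.  -0.1]
[0.5833 0.1427 0.1125] [('FLFR', 0.25, 0.18), ('FLBL', 1.43, 0.19), ('FRBR', -1.88, 0.23), ('BLBR', -0.3, 0.24)]
[0.5818 0.1396 0.1231] [('FLFR', -0.12, 0.41), ('FLBL', 0.37, 0.14), ('FRBR', -2.32, 0.03)]
[0.5831 0.1402 0.1179] [('FLFR', -0.04, 0.17), ('FLBL', 0.8, 0.18), ('FRBR', -2.15, 0.05), ('BLBR', -0.46, 0.23), ('FLFR', 0.52, 0.43), ('FLBL', 0.41, 0.06), ('FRBR', -2.27, 0.04)]
blue (array([ 0.43458485, -0.32115607, -0.0284496 ]), array([-0.,  0., -0.]), [(1241, 1180)])
green (array([ 0.46234432, -0.12535602, -0.0689648 ]), array([-0., -0.,  0.]), [(1275, 1139)])
green (array([ 0.46222311, -0.12287931, -0.1090945 ]), array([ 0.,  0., -0.]), [(1171, 1122)])
green (array([ 0.46255734, -0.12430849, -0.07974707]), array([-0.38, -0.07,  0.22,  0.29, -0.31, -0.36]), [(1275, 1139), (1171, 1122)])
```

```bash
cat > ov.py <<'E'
from h import *
def overlay(d,p,x,y,w,h,f):
    im=cv2.resize(d["img"][y:y+h,x:x+w],None,fx=f,fy=f,interpolation=cv2.INTER_CUBIC).copy()
    def L(A,c):
        q=((proj(d,pose(p,A))-[x,y]+.5)*f-.5); 
        for a,b in zip(q[:-1],q[1:]): cv2.line(im,tuple(int(v) for v in a),tuple(int(v) for v in b),c,1)
    L([RC[k] for k in("FL","FR","BR","BL","FL")],(0,0,255))
    for yy in(-.046,-.036,.036,.046,.146,.156): L([[0,yy,.094],[0,yy,0]],(0,255,0))
    L([[0,-.046,0],[0,.156,0]],(255,0,255))
    return im[:,:,::-1]
E
python3 - <<'E'
from ov import *
from station import imaging
t=imaging.get_image("top"); s=imaging.get_image("scene")
p=[.5825,.1415,.115]
A=np.vstack([cv2.resize(overlay(t,p,195,190,100,80,5),(500,400))[120:400],cv2.resize(overlay(s,p,190,230,130,80,5),(650,400))[:320,:500]])
B=cv2.resize(overlay(s,p,190,230,130,100,6),(780,600)); C=cv2.resize(overlay(t,p,195,195,100,75,8),(800,600))
cv2.imwrite("pics/ovs.png",B); cv2.imwrite("pics/ovt.png",C)
E
```

```text
(no output)
```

View pics/ovs.png

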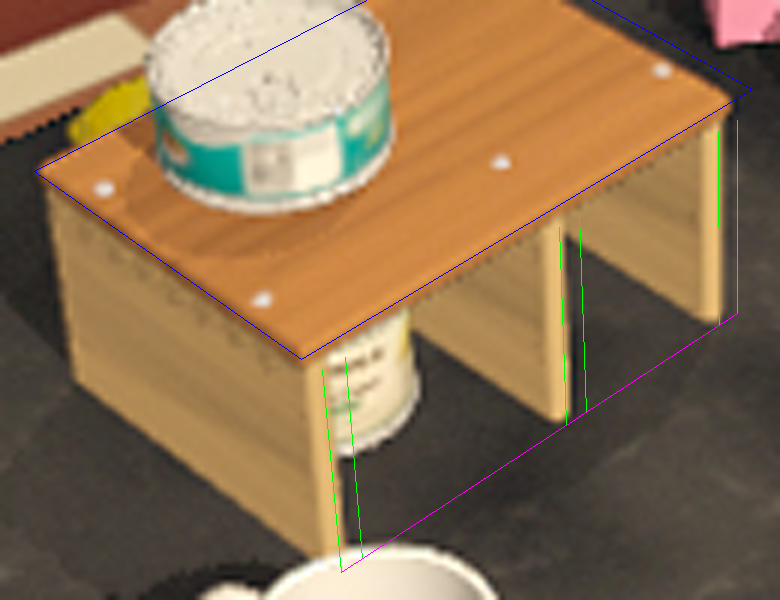

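View pics/ovt.png

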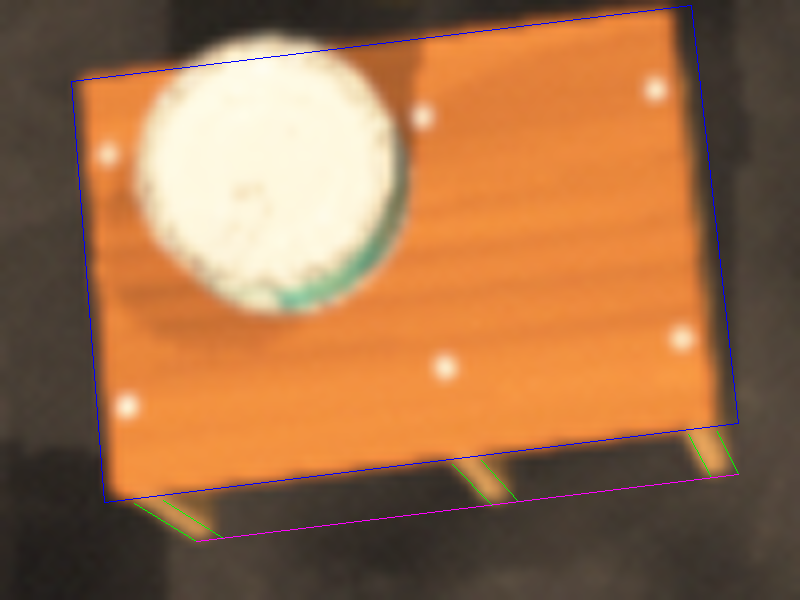

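The roof has no visible overhang and the walls sit about 10 mm further left than the model. The roof therefore spans y −46 to 156 over the walls, so I refit with that and check the walls independently.

```bash
sed -i 's/\.164,\.104/.156,.104/g; s/-\.054,\.104/-.046,.104/g' h.py
python3 - <<'E'
from ov import *
from station import imaging
t=imaging.get_image("top"); s=imaging.get_image("scene")
te=[("FL","FR"),("FL","BL"),("FR","BR"),("BL","BR")]; se=[("FL","FR"),("FL","BL"),("FR","BR")]
for v in ([(t,te)],[(s,se)],[(t,te),(s,se)]):
    p,e=fit_org(v,[.582,.150,.115]); print(p.round(4),e)
B=cv2.resize(overlay(s,p,215,245,100,65,8),(800,520)); C=cv2.resize(overlay(t,p,195,195,100,70,8),(800,560))
cv2.imwrite("pics/ov2.png",np.vstack([B[:330],C[290:]]))
E
```

```text
[0.5831 0.144  0.1139] [('FLFR', 0.19, 0.09), ('FLBL', -0.8, 0.14), ('FRBR', 1.32, 0.41), ('BLBR', -0.3, 0.24)]
[0.5818 0.144  0.1276] [('FLFR', -0.06, 0.36), ('FLBL', -0.87, 0.2), ('FRBR', 0.78, 0.21)]
[0.5826 0.1442 0.1159] [('FLFR', 0.07, 0.18), ('FLBL', -0.68, 0.2), ('FRBR', 1.54, 0.39), ('BLBR', -0.44, 0.27), ('FLFR', 0.35, 0.25), ('FLBL', -1.16, 0.13), ('FRBR', 0.62, 0.06)]
```

View pics/ov2.png

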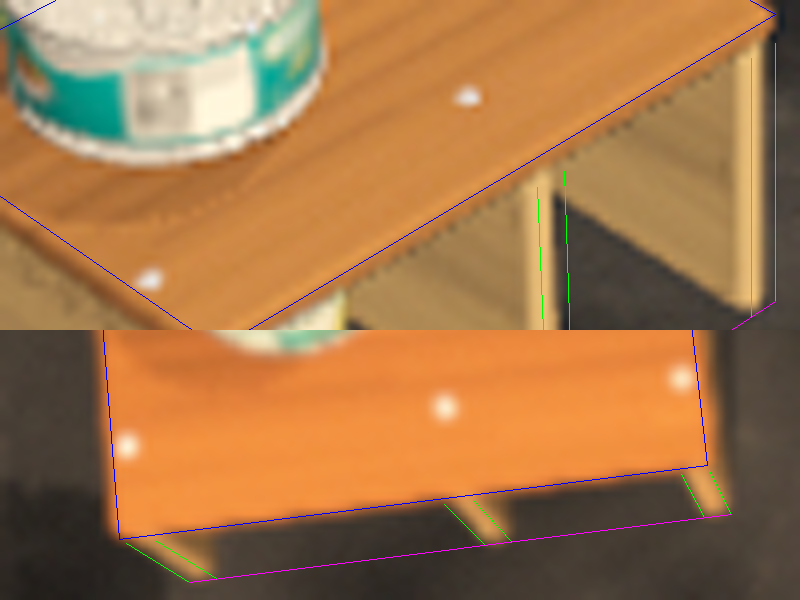

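```bash
cat > wf.py <<'E'
from h import *
from station import imaging
t=imaging.get_image("top"); s=imaging.get_image("scene")
def unproj(d,px,z):
    T=d["camera_from_world"];K=d["camera_matrix"];R=T[:3,:3];C=-R.T@T[:3,3]
    px=np.atleast_2d(px); r=np.c_[(px[:,0]-K[0,2])/K[0,0],-(px[:,1]-K[1,2])/K[1,1],-np.ones(len(px))]@R
    return C+r*((z-C[2])/r[:,2])[:,None]
p=np.array([.5826,.145,.1145])
for n,d,es in(("top",t,["FLFR","FLBL","FRBR","BLBR"]),("scene",s,["FLFR","FLBL","FRBR"])):
    for e in es:
        a,b=proj(d,pose(p,[RC[e[:2]],RC[e[2:]]])); Q=unproj(d,edge_pts(d,a,b,w=4),.104)[:,:2]
        vx,vy,x0,y0=cv2.fitLine(Q.astype(np.float32),cv2.DIST_HUBER,0,.0005,.0001).ravel()
        c,sn=np.cos(p[2]),np.sin(p[2]); L=(Q-p[:2])@np.array([[c,-sn],[sn,c]])
        ang=np.arctan2(vy,vx) if e in("FLBL","FRBR") else np.arctan2(-vx,vy)
        ang=(ang+np.pi/2)%np.pi-np.pi/2
        print(n,e,"yaw %.4f"%ang,"local med x %.4f y %.4f"%tuple(np.median(L,0)))
for n,d in(("top",t),("scene",s)):
    for y in(-.046,-.036,.036,.046,.146,.156):
        a,b=proj(d,pose(p,[[.001,y,.012],[.001,y,.085]])); Q=edge_pts(d,a,b,n=20,w=3); tt=(b-a)/np.linalg.norm(b-a); nn=np.array([-tt[1],tt[0]])
        o=np.median((Q-a)@nn)
        a2=proj(d,pose(p,[[.001,y+.001,.05]]))[0]-proj(d,pose(p,[[.001,y,.05]]))[0]
        a3=proj(d,pose(p,[[.002,y,.05]]))[0]-proj(d,pose(p,[[.001,y,.05]]))[0]
        print(n,y,"off px %.2f, px/mm y %.2f x %.2f"%(o,a2@nn,a3@nn),"mad %.2f"%np.median(abs((Q-a)@nn-o)))
E
python3 wf.py
```

```text
top FLFR yaw 0.1126 local med x -0.0002 y 0.0552
top FLBL yaw 0.1199 local med x 0.0742 y 0.1573
top FRBR yaw 0.1124 local med x 0.0741 y -0.0506
top BLBR yaw 0.1125 local med x 0.1513 y 0.0552
scene FLFR yaw 0.1296 local med x -0.0015 y 0.0612
scene FLBL yaw 0.1175 local med x 0.0711 y 0.1584
scene FRBR yaw 0.1152 local med x 0.0740 y -0.0490
top -0.046 off px -2.61, px/mm y -0.33 x 0.12 mad 0.04
top -0.036 off px 0.44, px/mm y -0.33 x 0.13 mad 0.09
top 0.036 off px -2.27, px/mm y -0.29 x 0.21 mad 0.13
top 0.046 off px 0.64, px/mm y -0.28 x 0.22 mad 0.11
top 0.146 off px -1.71, px/mm y -0.22 x 0.28 mad 0.09
top 0.156 off px 0.52, px/mm y -0.22 x 0.28 mad 0.14
scene -0.046 off px -1.42, px/mm y -0.30 x -0.31 mad 0.00
scene -0.036 off px 1.62, px/mm y -0.31 x -0.31 mad 0.01
scene 0.036 off px -1.22, px/mm y -0.34 x -0.30 mad 0.26
scene 0.046 off px 2.29, px/mm y -0.34 x -0.30 mad 0.24
scene 0.146 off px -1.03, px/mm y -0.39 x -0.29 mad 0.23
scene 0.156 off px 2.52, px/mm y -0.39 x -0.29 mad 0.14
```

```bash
cat > r1.py <<'E'
from h import *
from station import env, fingers, imaging
pi=np.pi; D=lambda y:[pi,0,y]
O=np.array([.5826,.144,.1135])
b=np.array([.4346,-.3212,-.0285])
st=lambda m:(lambda o:print(m,round(o["clock"],1),o["tool_pos"].round(4),o["eef_rot"].round(3),round(o["opening"],4),o["ft_force"].round(1),o["finger_force"]))(env.observe())
if __name__=="__main__":
    st("0")
    fingers.set_gripper(.092,force=20)
    env.move_to([b[0],b[1],.12],D(b[2])); st("above")
    t=env.move_straight([b[0],b[1],.007],speed=.12,until_force=6); st(t)
    fingers.set_gripper(.0,force=20); st("grip")
    env.move_straight([b[0],b[1],.10],speed=.15); st("lift")
    g=pose(O,[-.111,0,0])[0]
    env.move_to([g[0],g[1],.10],D(O[2])); st("over")
    t=env.move_straight([g[0],g[1],.0075],speed=.1,until_force=6); st(t)
    fingers.set_gripper(.092); st("open")
    env.move_straight([g[0],g[1],.13],speed=.2); st("up")
E
python3 r1.py
```

```text
0 2.0 [ 0.1273 -0.5094  0.2267] [ 3.141 -0.     0.245] 0.0917 [ 0.   0.4 -0.3] 0.0
above 3.6 [ 0.4343 -0.3221  0.1204] [ 3.141 -0.    -0.029] 0.0917 [ 0.4 -0.8  0. ] 0.0
False 4.7 [ 0.435  -0.3217  0.0077] [ 3.141e+00 -1.000e-03 -2.900e-02] 0.0918 [-0.3  0.5 -0.1] 0.0
grip 5.2 [ 0.4347 -0.3211  0.0073] [ 3.142 -0.    -0.028] 0.066 [0.  1.5 2.9] 19.992656260728836
lift 6.0 [ 0.4341 -0.3208  0.0992] [-3.141e+00  1.000e-03 -2.900e-02] 0.0659 [-0.6 -0.7 -1.9] 19.99101608991623
over 7.7 [0.4727 0.1307 0.0999] [ 3.141 -0.     0.112] 0.0659 [ 0.7  1.  -1.2] 19.99090164899826
True 8.6 [0.4715 0.131  0.0071] [3.142e+00 3.000e-03 1.130e-01] 0.0658 [-0.1 -0.3  6.3] 19.996948689222336
open 9.2 [0.4705 0.1311 0.0061] [3.142 0.005 0.113] 0.0917 [ 0.5 -0.5 -0.3] 0.0
up 10.0 [0.4716 0.1313 0.1292] [3.142 0.006 0.113] 0.0918 [0.4 0.5 0.7] 0.0
```

```bash
cat > r2.py <<'E'
from r1 import *
env.move_to([.40,-.30,.20],D(0)); st("away")
t=imaging.get_image("top"); s=imaging.get_image("scene")
px=lambda d,p:proj(d,[p[0],p[1],.048])[0]
for n,v in(("top",[t]),("scene",[s])):
    print(n,"blue",fit([(d,px(d,[.471,.131])) for d in v],"blue",[.471,.131,.11]))
    print(n,"green",fit([(d,px(d,[.462,-.125])) for d in v],"green",[.462,-.125,-.07]))
C=cv2.resize(t["img"][225:305,250:390],None,fx=5,fy=5,interpolation=cv2.INTER_CUBIC); cv2.imwrite("pics/placed.png",C[:,:,::-1])
E
python3 r2.py
```

```text
away 11.6 [ 0.4003 -0.2991  0.1997] [-3.141e+00  0.000e+00  1.000e-03] 0.0916 [-0.  -0.1 -0.5] 0.0
top blue (array([0.46921399, 0.12979958, 0.10592952]), array([ 0., -0.,  0.]), [(1215, 1136)])
top green (array([ 0.46246414, -0.12536791, -0.06853129]), array([-0.,  0., -0.]), [(1279, 1139)])
scene blue (array([0.46877523, 0.13076154, 0.11130586]), array([-0., -0.,  0.]), [(1593, 1512)])
scene green (array([ 0.46225156, -0.12331063, -0.10369607]), array([ 0.,  0., -0.]), [(1174, 1122)])
```

View pics/placed.png

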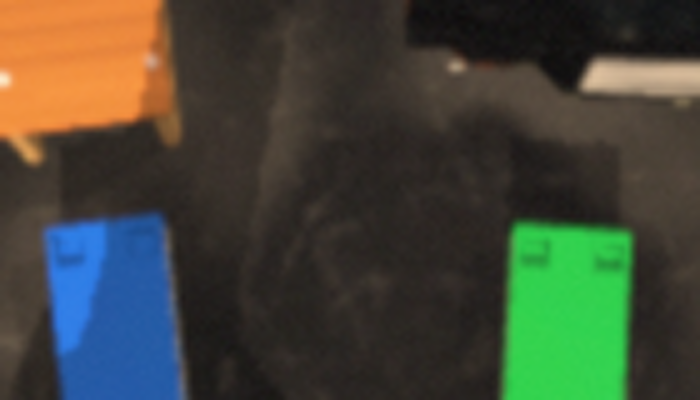

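Blue stands lined up with the narrow bay: lid at crop (45–185, 215–400), bay between walls at (30,150) and (170,130). Now green goes on top.

```bash
cat > r3.py <<'E'
from r1 import *
g=[.4624,-.1248,-.075]; p=[.4697,.1309]; Y=.1130
env.move_to([g[0],g[1],.12],D(g[2])); st("above")
t=env.move_straight([g[0],g[1],.007],speed=.12,until_force=6); st(t)
fingers.set_gripper(.0,force=20); st("grip")
env.move_straight([g[0],g[1],.13],speed=.15); st("lift")
env.move_to([p[0],p[1],.12],D(Y)); st("over")
env.move_straight([p[0],p[1],.065],speed=.12); env.hold(.2); st("near")
t=env.move_straight([p[0],p[1],.0485],speed=.03,until_force=6); st(t)
E
python3 r3.py
```

```text
above 12.6 [ 0.463  -0.1254  0.1205] [ 3.141e+00 -1.000e-03 -7.400e-02] 0.0918 [ 0.2 -0.4  0.5] 0.0
False 13.6 [ 0.4628 -0.1252  0.0076] [ 3.141e+00 -1.000e-03 -7.500e-02] 0.0917 [-0.3  0.2 -0.7] 0.0
grip 14.2 [ 0.4625 -0.1247  0.0072] [ 3.142 -0.    -0.075] 0.0661 [-0.3  0.4  3.6] 20.00008910894394
lift 15.1 [ 0.4618 -0.1246  0.1291] [-3.141e+00  2.000e-03 -7.500e-02] 0.0658 [ 0.5  0.6 -2. ] 19.999955892562866
over 16.1 [0.4698 0.1301 0.1197] [3.141 0.    0.113] 0.0654 [ 1.4 -0.5 -1.3] 19.999958127737045
near 16.9 [0.4704 0.1309 0.0658] [-3.142e+00 -2.000e-03  1.130e-01] 0.0656 [-0.5  0.7 -3. ] 19.99999701976776
True 17.4 [0.4695 0.1309 0.05  ] [3.142 0.    0.113] 0.0657 [-0.2 -0.2  4. ] 19.999942034482956
```

```bash
cat > r4.py <<'E'
from r1 import *
O=np.array([.5826,.1447,.1135]); Y=.113
fingers.set_gripper(.092); st("open")
c=np.array([.4696,.1309]); ax=np.array([np.cos(Y),np.sin(Y)])
env.move_straight([*(c-.0*ax),.13],speed=.2)
r=c-.048*ax
env.move_straight([*(c-.16*ax+[0,-.12]),.20],speed=.25); st("back")
t=imaging.get_image("top"); s=imaging.get_image("scene")
px=lambda d,p:proj(d,[p[0],p[1],.091])[0]
for n,d in(("top",t),("scene",s)):
    print(n,"green",fit([(d,px(d,c))],"green",[*c,.11],z0=.043))
A=np.hstack([cv2.resize(s["img"][230:350,215:345],(520,480),interpolation=cv2.INTER_CUBIC),cv2.resize(t["img"][210:330,240:310],(280,480),interpolation=cv2.INTER_CUBIC)])
cv2.imwrite("pics/stack.png",A[:,:,::-1])
E
python3 r4.py
```

```text
open 18.1 [0.4689 0.1308 0.0497] [3.142e+00 2.000e-03 1.130e-01] 0.0917 [-0.4  0.5  0.1] 0.0
back 19.7 [ 0.3108 -0.0069  0.1995] [-3.141e+00  2.000e-03  1.130e-01] 0.0917 [-0.5  0.2 -0.4] 0.0
top green (array([0.46984203, 0.12970824, 0.08741891]), array([ 0.,  0., -0.]), [(1307, 1218)])
scene green (array([0.46893553, 0.13041509, 0.09899226]), array([ 0.,  0., -0.]), [(1625, 1535)])
```

View pics/stack.png

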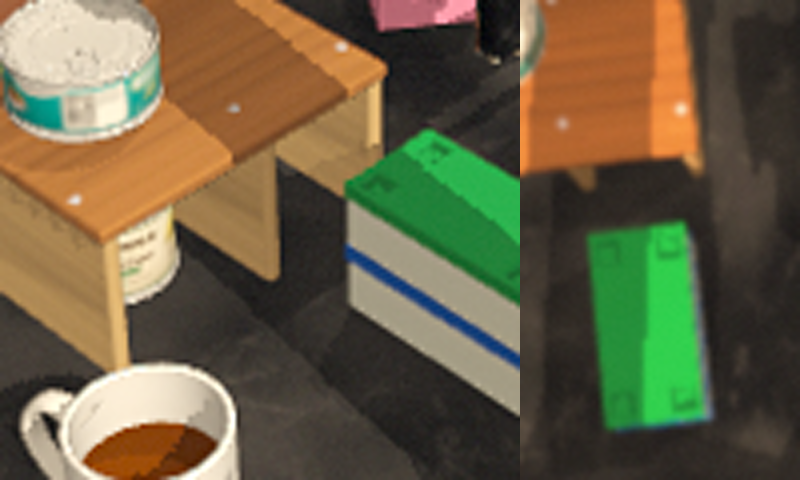

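The stack is seated flush (a thin blue lid line between the white bodies) and in line with the bay. Next I grip the rear of green and slide.

```bash
cat > r5.py <<'E'
from r1 import *
O=np.array([.5826,.1447,.1135]); Y=.1135
W=lambda lx,ly:pose(O,[lx,ly,0])[0][:2]
a=W(-.161,-.0008)
env.move_to([*a,.13],D(Y)); t=env.move_straight([*a,.050],speed=.12,until_force=5); st(t)
fingers.set_gripper(0,force=20); st("grip")
z=env.observe()["tool_pos"][2]; z=.0505
for lx,ly in((-.125,-.0004),(-.10,-.0004),(-.07,-.0004),(-.045,-.0004),(-.021,-.0004)):
    t=env.move_straight([*W(lx,ly),z],speed=.05,until_force=7); st(t)
    if t: break
E
python3 r5.py
```

```text
False 21.4 [0.4233 0.1253 0.0508] [ 3.142e+00 -1.000e-03  1.130e-01] 0.092 [0.1 0.1 0.1] 0.0
grip 21.9 [0.4228 0.1257 0.0502] [ 3.142 -0.     0.114] 0.0657 [-0.9  0.7  3.1] 19.99983251094818
True 22.1 [0.4228 0.1257 0.0502] [3.142e+00 2.000e-03 1.140e-01] 0.0659 [ 0.  -0.2  5.1] 19.999995245598257
```

```bash
cat > r6.py <<'E'
from r1 import *
O=np.array([.5826,.1447,.1135]); Y=.1135
W=lambda lx,ly:pose(O,[lx,ly,0])[0][:2]
def loc(): 
    o=env.observe()["tool_pos"]; d=o[:2]-O[:2]; c,s=np.cos(Y),np.sin(Y); return np.round([c*d[0]+s*d[1],-s*d[0]+c*d[1]],4)
if __name__=="__main__":
    env.hold(.3); st("h")
    for lx,ly in((-.140,-.0004),(-.12,-.0004),(-.10,-.0004),(-.07,-.0004),(-.045,-.0004),(-.021,-.0004)):
        t=env.move_straight([*W(lx,ly),.0507],speed=.04,until_force=9); st(t); print(loc())
        if t: break
E
python3 r6.py
```

```text
h 22.4 [0.4228 0.1257 0.0502] [3.142e+00 1.000e-03 1.140e-01] 0.0654 [-1.2  0.2  5.4] 19.999894564971328
True 22.6 [0.4228 0.1257 0.0502] [3.141 0.005 0.114] 0.0659 [-0.9 -0.4  4.3] 19.99998376239091
[-0.1609 -0.0008]
```

```bash
cat > r7.py <<'E'
from r6 import *
for lx in(-.159,-.157,-.153,-.149):
    env.move_straight([*W(lx,-.0008),.0512],speed=.03); st(lx); print(loc(),env.observe()["moment"].round(2))
E
python3 r7.py
```

```text
-0.159 22.9 [0.4247 0.1259 0.051 ] [3.141 0.005 0.114] 0.0658 [-0.1  0.6 -1.5] 19.999633971601725
[-0.1591 -0.0008] [0.07 0.01 0.  ]
-0.157 23.1 [0.4266 0.1261 0.051 ] [3.141 0.006 0.114] 0.0657 [-0.1 -0.1 -1.3] 19.99961085151881
[-0.1571 -0.0008] [ 0.05  0.14 -0.02]
-0.153 23.4 [0.4309 0.1266 0.0511] [3.141 0.005 0.114] 0.0654 [-1.9 -0.8 -1.1] 19.999723811633885
[-0.1527 -0.0008] [-0.06  0.17  0.02]
-0.149 23.7 [0.435  0.127  0.0512] [3.141 0.004 0.114] 0.0657 [-0.3  0.2 -2. ] 19.99979417771101
[-0.1486 -0.0008] [-0.02  0.02 -0.02]
```

```bash
cat > r8.py <<'E'
from r6 import *
for lx in(-.135,-.12,-.105,-.09,-.075,-.06,-.045,-.033,-.021):
    t=env.move_straight([*W(lx,-.0004),.0508],speed=.04,until_force=9); st(t); print(loc(),env.observe()["moment"].round(2))
    if t: break
E
python3 r8.py
```

```text
False 24.2 [0.4491 0.1291 0.0508] [3.141 0.004 0.114] 0.0656 [ 1.2 -0.1 -1.1] 19.999839426018298
[-0.1344 -0.0004] [ 0.05 -0.06 -0.04]
False 24.7 [0.4639 0.1308 0.0508] [3.141 0.004 0.114] 0.066 [-0.2 -0.1 -1. ] 19.999835207127035
[-0.1195 -0.0004] [ 0.04 -0.07 -0.03]
False 25.2 [0.4788 0.1324 0.0508] [3.141 0.004 0.114] 0.0658 [-0.   0.5 -1.1] 19.99986339826137
[-0.1045 -0.0004] [ 0.01 -0.07 -0.04]
False 25.8 [0.4937 0.1341 0.0507] [3.141 0.004 0.114] 0.0658 [ 0.4  0.8 -1.3] 19.999867854639888
[-0.0896 -0.0004] [ 0.05 -0.07 -0.01]
False 26.3 [0.5085 0.1358 0.0507] [3.141 0.004 0.114] 0.0657 [ 0.3  0.1 -1.2] 19.99978465028107
[-0.0746 -0.0004] [ 0.02 -0.07 -0.03]
False 26.8 [0.5235 0.1375 0.0507] [3.141 0.004 0.114] 0.0661 [ 0.5 -0.5 -1.5] 19.99981541186571
[-0.0596 -0.0004] [ 0.04 -0.08 -0.  ]
False 27.4 [0.5384 0.1392 0.0507] [3.141 0.004 0.114] 0.0658 [ 0.2 -0.5 -1.5] 19.999795155599713
[-0.0446 -0.0004] [ 0.01 -0.08  0.  ]
False 27.8 [0.5503 0.1406 0.0507] [3.141 0.004 0.114] 0.0658 [ 0.   0.3 -1.5] 19.99978962354362
[-0.0325 -0.0004] [ 0.05 -0.03  0.02]
False 28.2 [0.5622 0.142  0.0507] [3.141 0.004 0.114] 0.0652 [ 0.5  0.4 -1.2] 19.9998116819188
[-0.0205 -0.0004] [-0.04 -0.1   0.05]
```

```bash
cat > r9.py <<'E'
from r6 import *
from station import kin
th=np.deg2rad(40); A=[np.pi,-th,Y]
o=env.observe()["tool_pos"]
fingers.set_gripper(.092); st("open")
env.move_straight([*W(-.0205,-.0004),.14],speed=.2)
env.move_straight([*W(-.13,0),.14],speed=.25); st("back")
t=imaging.get_image("top"); s=imaging.get_image("scene")
B=np.hstack([cv2.resize(s["img"][230:350,215:345],(520,480),interpolation=cv2.INTER_CUBIC),cv2.resize(t["img"][200:290,240:310],(280,360),interpolation=cv2.INTER_CUBIC)[:,:].repeat(1,0) if 0 else cv2.resize(t["img"][200:320,240:310],(280,480),interpolation=cv2.INTER_CUBIC)])
cv2.imwrite("pics/in.png",B[:,:,::-1])
for l in((-.09,.06),(-.09,.018),(-.0173,.018),(-.0173,.06)):
    print(l,kin.inverse_kinematics([*W(l[0],0),l[1]],A))
E
python3 r9.py
```

```text
open 28.9 [0.5618 0.1419 0.0508] [3.141 0.005 0.114] 0.0917 [0.4 0.2 0.3] 0.0
back 30.1 [0.4535 0.13   0.1394] [3.141 0.006 0.114] 0.0917 [0.2 0.8 0.2] 0.0
(-0.09, 0.06) [ 0.11810445  0.45399157  2.35727198  3.14982386  0.36780874 -1.5749498 ]
(-0.09, 0.018) [ 0.11810445  0.58973049  2.37864831  3.14749852  0.5249202  -1.57237984]
(-0.0173, 0.018) [ 0.11720894  0.61782523  2.18968225  3.14828832  0.3640506  -1.57421197]
(-0.0173, 0.06) None
```

View pics/in.png

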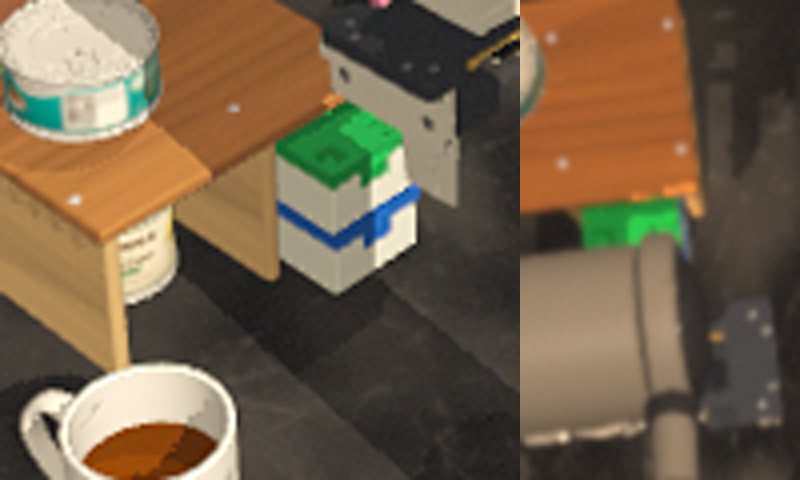

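Both tubs went in together and stand flush, with about 38 mm of the stack still out and latch tabs at the rear. Next, the final pushes with closed fingers at low force: first tilted 10° onto the blue lid, then onto green.

```bash
cat > r10.py <<'E'
from r6 import *
from station import kin
A=[np.pi,-np.deg2rad(10),Y]
for l in((-.075,.14),(-.075,.038),(-.015,.038)): print(l,kin.inverse_kinematics([*W(l[0],0),l[1]],A))
fingers.set_gripper(0,force=20)
env.move_to([*W(-.075,-.0004),.13],A); st("a")
env.move_straight([*W(-.075,-.0004),.039],speed=.12); env.hold(.2); st("low")
for lx in(-.055,-.045,-.035,-.027,-.021,-.017,-.014):
    t=env.move_straight([*W(lx,-.0004),.0385],speed=.025,until_force=6); st(t); print(loc())
    if t: break
E
python3 r10.py
```

```text
(-0.075, 0.14) [ 1.16479337e-01  3.47002160e-01  1.79953746e+00 -7.07252145e-04
  8.20520996e-01  1.57421263e+00]
(-0.075, 0.038) [ 1.16479337e-01  5.08732540e-01  1.90226469e+00 -9.80124835e-04
  5.56063477e-01  1.57456286e+00]
(-0.015, 0.038) [ 1.16138986e-01  5.85939333e-01  1.73746237e+00 -7.63597187e-04
  6.43658763e-01  1.57400603e+00]
a 31.9 [0.5075 0.1357 0.1296] [-3.142 -0.172  0.113] 0.0004 [-0.8  0.2 -0.3] 0.0
low 33.1 [0.5086 0.1359 0.0398] [ 3.142 -0.176  0.114] 0.0002 [ 0.8  0.3 -0.1] 0.0
False 34.0 [0.5278 0.1381 0.0384] [-3.142 -0.174  0.113] 0.0008 [0.1 0.2 0.8] 0.0
[-0.0552 -0.0004]
False 34.6 [0.5381 0.1392 0.0385] [ 3.142 -0.175  0.113] 0.0005 [-1.  -1.2  0.8] 0.1926840958003595
[-0.0449 -0.0004]
False 35.1 [0.5484 0.1404 0.0386] [-3.142 -0.176  0.113] 0.0006 [-0.4 -0.9  0.2] 0.00038700704102723194
[-0.0345 -0.0004]
False 35.6 [0.5563 0.1413 0.0386] [-3.142 -0.175  0.113] 0.0005 [ 0.2  0.6 -0.2] 0.056734128384050564
[-0.0265 -0.0004]
False 36.0 [0.5622 0.142  0.0385] [ 3.142 -0.175  0.114] 0.0006 [-0.4 -0.1  0.3] 0.15056971073136083
[-0.0206 -0.0004]
True 36.2 [0.5643 0.1422 0.0377] [ 3.142 -0.171  0.114] 0.0002 [-0.4 -0.7  0.4] 0.11821813084679889
[-0.0185 -0.0004]
```

```bash
cat > r11.py <<'E'
from r6 import *
A=[np.pi,0,Y]
env.move_straight([*W(-.05,-.0004),.040],speed=.1)
env.move_straight([*W(-.05,-.0004),.056],A,speed=.1); env.hold(.2); st("pre")
for lx in(-.032,-.026,-.022,-.018,-.015):
    t=env.move_straight([*W(lx,-.0004),.056],speed=.025,until_force=6); st(t); print(loc())
    if t: break
env.move_straight([*W(-.06,-.0004),.056],speed=.15)
env.move_straight([*W(-.06,-.0004),.2],speed=.25)
env.move_to([.40,-.25,.22],[np.pi,0,0]); st("end")
t=imaging.get_image("top"); s=imaging.get_image("scene")
B=np.hstack([cv2.resize(s["img"][230:350,215:345],(520,480),interpolation=cv2.INTER_CUBIC),cv2.resize(t["img"][200:320,240:310],(280,480),interpolation=cv2.INTER_CUBIC)])
cv2.imwrite("pics/end.png",B[:,:,::-1])
E
python3 r11.py
```

```text
pre 37.2 [0.5319 0.1386 0.0553] [3.142e+00 1.000e-03 1.140e-01] 0.0006 [ 0.2 -0.2  0.5] 0.0
False 38.1 [0.5507 0.1407 0.0559] [3.142 0.    0.114] 0.0002 [-0.1  0.5 -0.1] 0.0
[-0.0322 -0.0004]
False 38.5 [0.5569 0.1414 0.056 ] [-3.142 -0.     0.113] 0.0 [ 0.3  0.  -0.5] 0.0
[-0.0259 -0.0004]
False 38.8 [0.5609 0.1418 0.056 ] [ 3.142 -0.     0.114] 0.0004 [-0.4  0.3 -0.7] 0.0
[-0.0219 -0.0004]
False 39.1 [0.5649 0.1423 0.056 ] [ 3.142 -0.     0.113] 0.0007 [-0.1 -0.4  0.9] 0.0
[-0.0178 -0.0004]
True 39.3 [0.5644 0.1423 0.0554] [3.141 0.009 0.114] 0.0003 [-0.3 -0.1 -0.1] 0.0
[-0.0183 -0.0004]
end 42.0 [ 0.4004 -0.2494  0.2197] [-3.141e+00  0.000e+00  1.000e-03] 0.0006 [ 0.8 -0.   0.1] 0.0
```

View pics/end.png

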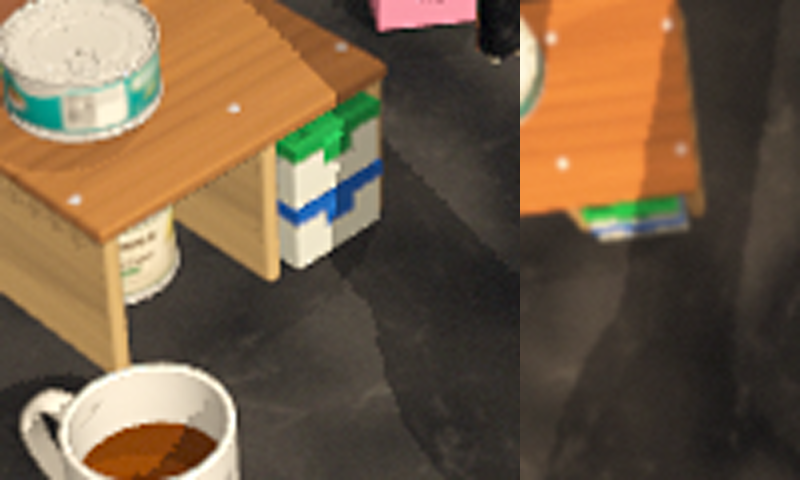

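Both tubs show about 10 mm out of the mouth, green rear at (330,130) and blue at (330,200). I'll do one gentle confirming nudge on blue with more clearance above the roof, then hand in.

```bash
cat > r12.py <<'E'
from r6 import *
from station import ticket
A=[np.pi,-np.deg2rad(12),Y]
env.move_to([*W(-.06,-.0004),.13],A)
env.move_straight([*W(-.05,-.0004),.0405],speed=.12); env.hold(.2); st("low")
env.move_straight([*W(-.025,-.0004),.0405],speed=.05)
for lx in(-.021,-.0195,-.018,-.0165,-.015):
    t=env.move_straight([*W(lx,-.0004),.0405],speed=.02,until_force=6); st(t); print(loc())
    if t: break
env.move_straight([*W(-.06,-.0004),.0405],speed=.15)
env.move_straight([*W(-.06,-.0004),.2],speed=.25)
env.move_to([.40,-.25,.22],[np.pi,0,0]); st("end")
print(loc()); 
if t: print(ticket.finish_job())
E
python3 r12.py
```

```text
low 44.7 [0.5334 0.1387 0.0413] [-3.142 -0.211  0.113] 0.0003 [ 0.3 -0.5 -0.1] 0.0
False 45.7 [0.5618 0.142  0.0405] [ 3.142 -0.21   0.114] 0.0006 [ 0.1 -0.8  0.5] 0.0
[-0.0209 -0.0004]
False 46.0 [0.5633 0.1421 0.0405] [-3.142 -0.21   0.113] 0.0005 [-0.5  0.3 -0.6] 0.0
[-0.0194 -0.0004]
False 46.2 [0.5645 0.1423 0.0403] [-3.142 -0.209  0.114] 0.0006 [-0.6  0.3 -0.4] 0.5592653791245539
[-0.0182 -0.0004]
False 46.5 [0.5648 0.1423 0.04  ] [ 3.142 -0.206  0.114] 0.0007 [-4.2  0.3  1.4] 2.419140367186401
[-0.0179 -0.0004]
False 46.7 [0.565  0.1424 0.0396] [ 3.142 -0.203  0.114] 0.0006 [-9.6 -1.4  5.3] 4.523566792558995
[-0.0177 -0.0003]
end 49.5 [ 0.4003 -0.2493  0.2197] [-3.141e+00  0.000e+00  1.000e-03] 0.0006 [ 0.5 -0.2 -0.3] 0.0
[-0.2257 -0.3708]
```

```bash
python3 -c "
from station import ticket
print(ticket.finish_job())"
```

```text
the job is handed in; nothing more can be done
None
```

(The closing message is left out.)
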